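# Roll the block holder's adjuster wheel until the jaw meets the gauge mark

### The job

Set the block holder for the next printing block: with a fingertip, roll the knurled wheel so that the moving jaw closes towards the fixed fence, until the pointer blade on the jaw is in line with the blade on the gauge clip. Move the jaw only by rolling the wheel, never by touching the jaw or its screw, leave the loose block, bowl and brush where they stand, and finish with the hand clear.

Things in the scene. Friction and masses are not known exactly. Their poses are not given: they have to be found in the camera images.
- holder: Block holder, fixed to the table: wooden bed 180 (x) by 380 (y) by 22 mm. Origin: centre of its underside; z up, x across the bed, roughly away from the robot, y along it towards the wheel; it may stand turned. Fixed steel fence at y = -170 mm (52 mm above the table); gauge rail along the far edge, x = 81 mm (42 mm above the table); wheel at y = +150 mm; jaw between fence and wheel.
- wheel: Knurled steel adjuster wheel: drum 60 mm in diameter, 20 mm wide, with 24 straight ridges 2 mm high (64 mm over the ridges). Origin at its centre, 58 mm above the table; its y axis is the axle, parallel to the holder's y; x and z turn with it. Steel cheeks 4 mm thick, 44 mm in diameter, at both sides leave only the outer 10 mm of the wheel free.
- wheel_crown (a point): Fixed point at the wheel's crown, 90 mm above the table. Rolling the crown towards the holder's +x (away from the robot) closes the jaw, 5 mm per radian (0.16 mm per mm of roll); rolling back opens it. Plain friction 0.05 N m (1.6 N at the rim), no spring: it stays where left. A fingertip pressed on it with about 5 N and drawn across rolls it; take several strokes, lifting between.
- jaw: Moving jaw: dark steel bar 135 (x) by 16 (y) by 30 mm high that slides on the bed along the holder's y, closing towards -y; a boss in its middle reaches 71 mm above the table and a 12 mm screw that does not turn runs from it through the wheel and out behind, 58 mm above the table. Origin under the bar's centre, 22 mm above the table; axes as the holder's. Not to be touched.
- jaw_pointer (a point): Top of the tip of the jaw's pointer, a thin upright dark blade 3 mm thick (y) on a steel foot 14 mm wide at the jaw's far end (holder's +x side), 70 mm above the table. It moves with the jaw.
- gauge_line (a point): The gauge mark: top of the near end of a thin upright dark blade, 3 mm thick (y), 70 mm above the table, on a steel clip 14 mm wide on the gauge rail. It does not move; axes as the holder's. At the start the jaw pointer is 12 to 30 mm to its +y side (the wheel's side); when set, both blades form one straight line along x.
- block: A loose carved printing block of light wood, 150 x 110 x 22 mm, lying flat on the table beyond the wheel end of the holder. Origin at the centre of its underside. Leave alone.
- bowl: A loose white bowl, 100 mm across the rim, 45 mm high. Origin at the centre of its underside. Leave alone.
- brush: A loose round upright inking brush, 84 mm across the foot, 92 mm high. Origin at the centre of its underside. Leave alone.

How it is judged:
By the outcome, as a careful person would: the job done as asked, in the order asked, and still so for the second after the job is handed in, with the robot touching nothing.
It also fails if it takes over 54 s, if anything falls off the work surface, if the arm or the gripper's body presses on something with over 40 N, if the wrist force passes 120 N, or if a joint passes its speed limit or range.

### The arm

A 6-joint arm with a two-finger parallel gripper is mounted at the origin on the work surface. World frame = base frame: x ahead of the robot, y to its left, z up, the work surface at z = 0. Lengths are in m, angles in rad, forces in N, time in s.
With the tool pointing down it reaches from about 0.35 to 0.975 m from the base axis. Payload 4.9 kg.
Tool frame: the origin (TCP) lies at the very end of the fingers, on their centre line; the grasp point (between the pads) lies 19 mm behind it; x points along the fingers, y is the direction in which the jaws open and shut, and the axes are right-handed (so a half turn about x gives the same grasp; the last joint's range is limited). The gripper opens to 85 mm and grips with 20 to 120 N. Pads are 22 mm wide; open, the fingers measure 114 mm over their backs; the gripper's body (76 mm by 85 mm) begins 54 mm behind the grasp point. The pads swing forward as they close: fully open they stand 13 mm farther back than shut.
Start: joints at [1.172, 0.053, 1.613, -0, 1.476, -0.119], TCP at [0.173, 0.601, 0.231] pointing down, gripper open.
Joint ranges: [-3.01, 3.01], [-1.01, 2.22], [0.06, 2.58], [-1.02, 4.17], [0.09, 2.62], [-3.14, 3.14]. Speed limits (rad/s): [2.57, 2.57, 3.14, 3.14, 3.14, 3.14].

### API

Orientations are given as a rotation vector (axis times angle).
In Python, from station import ctrl, get_image, calibration, finish_job, search_frame, cut_out, mark_of gives the robot as it stands. The module is installed in compiled form; this text tells all that it offers.
- The arm moves only by the tool arm_command, never from a script. Its argument "plan" is a list that holds one entry, the list of rows, each a list of 7 numbers: the shift along the tool's x, y, z in m, then the turn, a rotation vector about the tool's x, y, z in degrees, then the finger opening in m, from 0 to 0.0854. A call has 1 to 20 rows; each row shifts and turns the pose as measured when the row begins, along the tool's axes as they then stand; what a row does not reach is not made up. A row lasts 1/12 s, in which the tool goes at most 41.7 mm and 7.16 degrees, less where a joint would pass 70% of its speed; a pose out of reach is approached as far as the arm can. A call with a gripper value outside its range is refused whole. The fingers move at their own pace and stop on an object; "squeeze" is the grip in N (left out, the last holds). Time passes only in rows, so rows that do not move let the fingers close. It gives the time, the measured TCP pose, the force and the opening at its end, in the units of the state.
- ctrl.get_obs(): the state, without advancing time (a new reading comes with each control period).
- get_image(name): name is "scene" or "top"; returns the picture (420x560x3 uint8, red, green, blue); there is no depth.
- calibration(name): a dict with "fx", "fy", "cx", "cy" (pixels), "k1" (the pictures are not rectified: a ray, as slopes to the right and down, at radius r is drawn at 1 + k1 r^2 times it, then the intrinsics apply), "cam_to_world" (4x4, takes a point from camera to world coordinates). Camera axes: x right, y down, z forward; pixel columns grow to the right and rows downward; lengths in m; the calibration is good to about 2 mm. A picture is of the moment at which its call begins. calibration takes no time and is no camera call.
- finish_job(): hands the job in, once; it reports no verdict.
Trained networks look in the newest picture that a camera, given by its name, has taken for a name from the list of things; names that differ only in an ending like _2 or _b are one class to them, and where a whole thing is asked for, a point or a joint stands for the part that bears it (a point fixed in the world has none). Each returns a list of dicts, best first, with "conf" (0 to 1); they miss things now and then, are a little off and sometimes report something else, mostly with a low value. They report only what shows in the picture. A call takes as long as a camera call.
- search_frame(camera, thing): "at" ([x, y, z] in m, in the coordinates of the camera as it stood for that picture, good to about 4 mm: the middle of the surface that is visible of it).
- cut_out(camera, thing): "mask" (420x560 bool, what is visible of it).
- mark_of(camera, thing): "at" ([x, y, z] in m, in the coordinates of the camera as it stood for that picture, good to about 4 mm: a listed point, or the origin of a listed thing).
The state is a dict: "t": time; "q": joint angles; "dq": joint speeds; "effort": joint torques, N m; "tool_pos": TCP position; "tool_rot": TCP orientation; "contact_force": force on the tool from outside, world axes, zero at the start; "wrist_torque": the same for the moment, N m; "opening": finger opening in m.
Only numpy, scipy, OpenCV 4.12 (cv2) and the standard library are available. Lean on these libraries where they do the work, as an engineer would, in place of code of your own. Each camera call takes 0.05 s, during which the arm holds its last target. There are 200 camera calls.

## Working session

There is one attempt and no reset: what is moved stays moved. The work goes in short steps, Python scripts to look and compute and a tool call to move; the robot and the scene stay as the last step left them, time stands still between calls to the robot, and variables do not carry over. Pictures are saved under pics/ and viewed, about 8 in all and at most 12, crops included, and the job is handed in when it is done.

Besides the shell and the picture viewer there is one more tool, called by a JSON object that holds its "api" and its "payload", one argument or row to a line. arm_command: Moves the arm, as the interface text tells. Its arguments: {"type":"object","properties":{"plan":{"type":"array","items":{"type":"array","items":{"type":"array","items":{"type":"number"}}}},"squeeze":{"type":"number"}},"required":["plan"]}

```bash
mkdir -p pics; cat > h.py <<'E'
import numpy as np, cv2
from station import ctrl, get_image, calibration, finish_job, search_frame, cut_out, mark_of
def w(cam,p):
    T=np.array(calibration(cam)["cam_to_world"]); return T[:3,:3]@np.array(p)+T[:3,3]
def save(cam,n):
    im=get_image(cam); cv2.imwrite(f"pics/{n}.png",im[:,:,::-1]); return im
def px(cam,p):
    c=calibration(cam);T=np.linalg.inv(np.array(c["cam_to_world"]));q=T[:3,:3]@np.array(p)+T[:3,3]
    s=q[:2]/q[2];s=s*(1+c["k1"]*(s@s));return s*[c["fx"],c["fy"]]+[c["cx"],c["cy"]]
def ray(cam,u,z):
    "pixel to world point at height z"
    c=calibration(cam);T=np.array(c["cam_to_world"])
    d=np.array([(u[0]-c["cx"])/c["fx"],(u[1]-c["cy"])/c["fy"]]);s=d.copy()
    for _ in range(20): s=d/(1+c["k1"]*(s@s))
    r=T[:3,:3]@np.array([*s,1]);o=T[:3,3];return o+r*(z-o[2])/r[2]
E
python3 - <<'E'
from h import *
np.set_printoptions(precision=4,suppress=True)
for c in("scene","top"):
    save(c,c+"0")
    print(c,calibration(c)["fx"],np.array(calibration(c)["cam_to_world"])[:3,3])
    for n in("holder","wheel","wheel_crown","jaw","jaw_pointer","gauge_line","block","bowl","brush"):
        print(n,[(round(d["conf"],2),w(c,d["at"])) for d in mark_of(c,n)[:2]])
print(ctrl.get_obs())
E
```

```text
scene 460.97744326582466 [ 0.9786 -0.5012  0.9161]
holder [(0.93, array([ 0.5238, -0.0769,  0.0017])), (0.46, array([0.5719, 0.0069, 0.0724]))]
wheel [(0.6, array([0.4816, 0.0687, 0.06  ])), (0.55, array([0.4988, 0.0024, 0.0231]))]
wheel_crown [(0.57, array([0.4752, 0.0695, 0.0904]))]
jaw [(0.58, array([0.4996, 0.0015, 0.0227]))]
jaw_pointer [(0.66, array([0.5723, 0.0217, 0.0722]))]
gauge_line [(0.45, array([0.5721, 0.0068, 0.0701]))]
block [(0.78, array([0.459 , 0.2108, 0.0039])), (0.74, array([0.5025, 0.0026, 0.0201]))]
bowl [(0.74, array([ 0.7079, -0.1055, -0.0013])), (0.68, array([ 0.5275, -0.0743,  0.0003]))]
brush []
top 419.5054380062904 [ 0.5469 -0.0642  1.1305]
holder [(0.87, array([ 0.5178, -0.0724,  0.0004]))]
wheel [(0.52, array([0.4784, 0.0749, 0.0592]))]
wheel_crown [(0.57, array([0.4788, 0.0724, 0.0905]))]
jaw [(0.57, array([0.5008, 0.0051, 0.0196]))]
jaw_pointer [(0.71, array([0.5683, 0.0255, 0.0718]))]
gauge_line [(0.52, array([0.5739, 0.0094, 0.0707]))]
block [(0.74, array([ 0.4565,  0.2155, -0.0018]))]
bowl [(0.9, array([ 0.7083, -0.1034,  0.0006])), (0.6, array([0.5738, 0.0108, 0.0713]))]
brush [(0.58, array([ 0.656 , -0.3351, -0.0029]))]
{'t': 1.0, 'q': array([ 1.172 ,  0.0527,  1.6129, -0.    ,  1.476 , -0.119 ]), 'dq': array([ 0.0003,  0.0008, -0.0005, -0.0002,  0.0002, -0.0008]), 'effort': array([  0.0008, -39.3684, -37.0476,  -0.0001,   0.0002,  -0.    ]), 'tool_pos': array([0.1726, 0.6007, 0.2313]), 'tool_rot': array([ 0.2196,  1.5596, -0.2197]), 'contact_force': array([-0.4087, -0.1974, -0.2006]), 'wrist_torque': array([-0.0147,  0.0364,  0.0193]), 'opening': 0.0857632767642905}
```

```bash
python3 -c "
import cv2,numpy as np
cv2.imwrite('pics/both.png',cv2.resize(np.vstack([cv2.imread('pics/scene0.png'),cv2.imread('pics/top0.png')]),None,fx=.71,fy=.71,interpolation=3))"
```

```text
(no output)
```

View pics/top0.png

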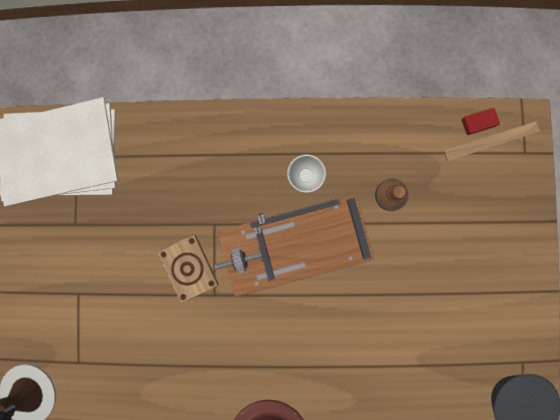

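View pics/scene0.png

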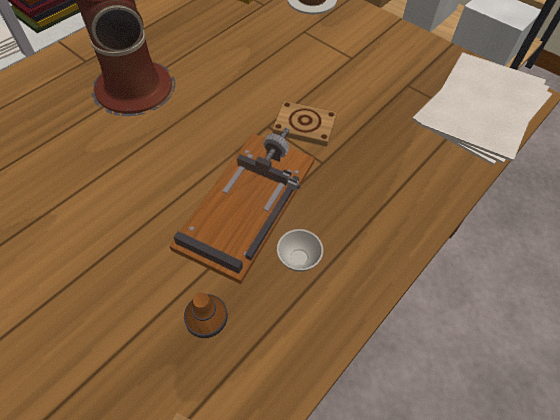

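The top view shows the wheel at about (238,260), the jaw bar at (265,255), the blades near (261,218), and the block at (187,268). In the scene view the wheel is at (276,146) and the blades at about (290,180). Next I'll enlarge the blade areas.

```bash
python3 - <<'E'
from h import *
np.set_printoptions(precision=4,suppress=True)
t=cv2.imread('pics/top0.png')[195:280,225:305]; s=cv2.imread('pics/scene0.png')[135:220,235:315]
f=lambda a:cv2.resize(a,None,fx=5,fy=5,interpolation=cv2.INTER_CUBIC)
cv2.imwrite('pics/crop0.png',np.hstack([f(t),f(s)]))
for c in("top","scene"):
  get_image(c)
  for n in("holder","wheel_crown","jaw_pointer","gauge_line"):
    print(c,n,w(c,mark_of(c,n)[0]["at"]))
o=ctrl.get_obs();from scipy.spatial.transform import Rotation as R
print(R.from_rotvec(o["tool_rot"]).as_matrix(),o["t"])
E
```

```text
top holder [ 0.5166 -0.0748  0.0044]Traceback (most recent call last):
  File "<stdin>", line 9, in <module>
IndexError: list index out of range
```

View pics/crop0.png

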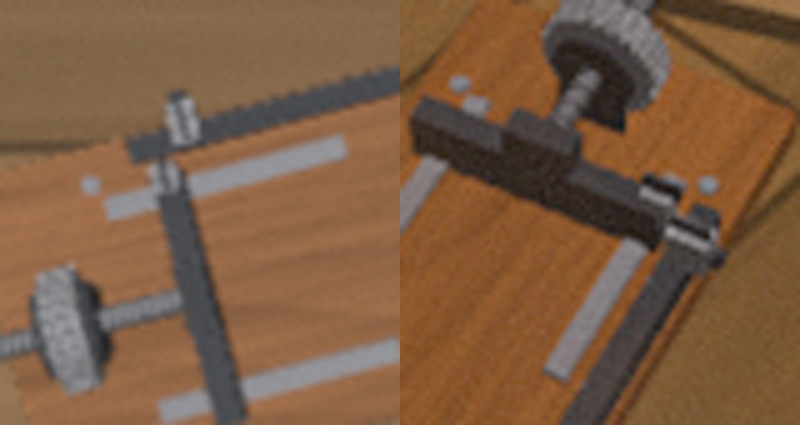

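The crop shows the jaw pointer foot at about (258,231) top / (287,173) scene and the clip at about (261.6,218.6) top / (293.4,181.4) scene, with each dark blade running down the middle of its light foot. Next I'll make a rectified view in the holder plane and collect the remaining numbers.

```bash
cat >> h.py <<'E'
TH=np.radians(15.5)
EX=np.array([np.cos(TH),np.sin(TH),0]);EY=np.array([-np.sin(TH),np.cos(TH),0])
def rect(cam,im,c,z,hx,hy,res):
    "patch at height z about c; columns along -holder y (right = closing), rows down = -holder x; half sizes hx,hy"
    H=int(2*hx/res);W=int(2*hy/res);C=calibration(cam);T=np.linalg.inv(np.array(C["cam_to_world"]))
    r,k=np.mgrid[:H,:W];a=hx-(r+.5)*res;b=hy-(k+.5)*res
    P=np.array([c[0],c[1],z])+a[...,None]*EX+b[...,None]*EY
    q=P@T[:3,:3].T+T[:3,3];s=q[...,:2]/q[...,2:];s=s*(1+C["k1"]*(s**2).sum(-1,keepdims=True))
    m=(s*[C["fx"],C["fy"]]+[C["cx"],C["cy"]]).astype(np.float32)
    return cv2.remap(im,m[...,0],m[...,1],cv2.INTER_CUBIC)
E
python3 - <<'E'
from h import *
np.set_printoptions(precision=4,suppress=True)
from scipy.spatial.transform import Rotation as R
ps=[]
for c in("top","scene"):
  im=cv2.imread(f"pics/{c}0.png")
  ps.append(rect(c,im,(0.572,0.015),0.07,.035,.05,.0002))
cv2.imwrite('pics/rect0.png',np.vstack([cv2.resize(p,(600,290)) if 0 else p[25:-25] for p in ps]))
for u in((258,230.6),(261.6,218.6)): print("top",ray("top",u,.065))
for u in((287,173),(293.4,181.4)): print("scene",ray("scene",u,.065))
print("crown top",ray("top",(238.6,261),.08))
for n in("wheel","wheel_crown","wheel","wheel_crown"):
  for c in("top","scene"): print(n,c,[w(c,d["at"]) for d in mark_of(c,n)[:1]])
o=ctrl.get_obs();M=R.from_rotvec(o["tool_rot"]).as_matrix();print(M,o["t"])
for sgn in(1,-1):
  y=EX*sgn;x=np.array([0,0,-1.]);D=np.c_[x,y,np.cross(x,y)]
  print("turn",np.degrees(R.from_matrix(M.T@D).as_rotvec()))
print("shift",M.T@(np.array([.479,.072,.15])-o["tool_pos"]))
E
```

```text
top [0.556  0.0212 0.065 ]
top [0.5865 0.012  0.065 ]
scene [0.5618 0.0192 0.065 ]
scene [0.5889 0.0106 0.065 ]
crown top [0.4801 0.0688 0.08  ]
wheel top [array([0.4791, 0.0695, 0.0581])]
wheel scene [array([0.4816, 0.0687, 0.06  ])]
wheel_crown top []
wheel_crown scene [array([0.4752, 0.0695, 0.0904])]
wheel top [array([0.4791, 0.0695, 0.0581])]
wheel scene [array([0.4816, 0.0687, 0.06  ])]
wheel_crown top []
wheel_crown scene [array([0.4752, 0.0695, 0.0904])]
[[ 0.      0.2762  0.9611]
 [ 0.      0.9611 -0.2762]
 [-1.      0.     -0.    ]] 1.55
turn [58.4649 -0.0016 -0.0021]
turn [-121.5351    0.0024   -0.0018]
shift [ 0.0813 -0.4235  0.4405]
```

View pics/rect0.png

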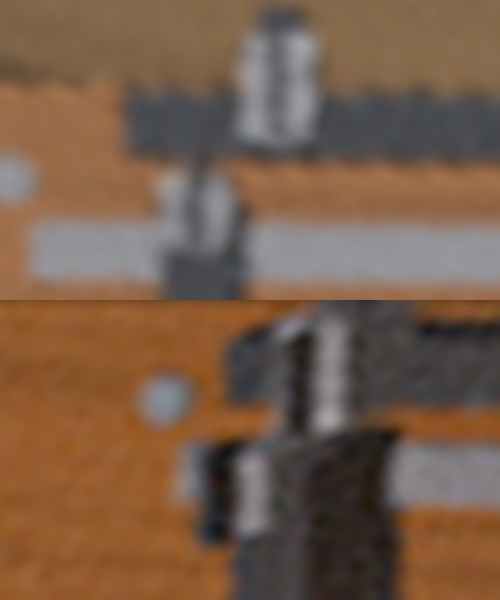

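The rectified patches (0.2 mm/px) put the gauge blade at column 279 and the pointer at 199 in the top view, and 297 against 218 in the scene view. Both give about 16 mm of closing (3.2 rad, about 100 mm of roll), and the rail lies level, so a yaw of 15.5° holds. I'll turn the hand and approach.

{"api": "arm_command", "payload": {
  "plan": [
    [[0, 0, 0, 6.5, 0, 0, 0], [0, 0, 0, 6.5, 0, 0, 0], [0, 0, 0, 6.5, 0, 0, 0], [0, 0, 0, 6.5, 0, 0, 0], [0, 0, 0, 6.5, 0, 0, 0], [0, 0, 0, 6.5, 0, 0, 0], [0, 0, 0, 6.5, 0, 0, 0], [0, 0, 0, 6.5, 0, 0, 0], [0, 0, 0, 6.5, 0, 0, 0], [0, 0.0094, 0.039, 0, 0, 0, 0], [0, 0.0094, 0.039, 0, 0, 0, 0], [0, 0.0094, 0.039, 0, 0, 0, 0], [0, 0.0094, 0.039, 0, 0, 0, 0], [0, 0.0094, 0.039, 0, 0, 0, 0], [0, 0.0094, 0.039, 0, 0, 0, 0], [0, 0.0094, 0.039, 0, 0, 0, 0], [0, 0.0094, 0.039, 0, 0, 0, 0], [0, 0.0094, 0.039, 0, 0, 0, 0], [0, 0.0094, 0.039, 0, 0, 0, 0], [0, 0.0094, 0.039, 0, 0, 0, 0]]
  ]
}}

```text
t: 3.22
tool_pos: [0.3704, 0.1951, 0.2302]
tool_rot: [1.04, 1.309, -1.032]
contact_force: [0.5, -0.1, -0.9]
opening: 0.0002
```

```bash
cat >> h.py <<'E'
from scipy.spatial.transform import Rotation as R
CR=np.array([.479,.0705,.090])
def rel():
    o=ctrl.get_obs();M=R.from_rotvec(o["tool_rot"]).as_matrix()
    y=EX;x=np.array([0,0,-1.]);D=np.c_[x,y,np.cross(x,y)]
    d=o["tool_pos"]-CR
    print("t",o["t"],"rel crown mm: x %.1f y %.1f z %.1f"%tuple(1000*v for v in(d@EX,d@EY,d[2])),"turn",np.degrees(R.from_matrix(M.T@D).as_rotvec()).round(2),"F(hx,hy,z)",np.round([o["contact_force"]@EX,o["contact_force"]@EY,o["contact_force"][2]],2),"open",round(o["opening"],4))
E
python3 -c "from h import *;rel()"
```

```text
t 3.2167 rel crown mm: x -71.3 y 149.0 z 140.2 turn [-2.16 -0.08 -0.26] F(hx,hy,z) [ 0.48 -0.26 -0.85] open 0.0002
```

{"api": "arm_command", "payload": {
  "plan": [
    [[0.02, 0.0118, 0.03, -2.1, 0, -0.2, 0], [0.025, 0.0118, 0.03, 0, 0, 0, 0], [0.025, 0.0118, 0.03, 0, 0, 0, 0], [0.025, 0.0118, 0.03, 0, 0, 0, 0], [0.025, 0.0118, 0.029, 0, 0, 0, 0], [0, 0, 0, 0, 0, 0, 0], [0, 0, 0, 0, 0, 0, 0]]
  ]
}}

```text
t: 3.8
tool_pos: [0.4751, 0.0536, 0.1123]
tool_rot: [1.025, 1.31, -1.004]
contact_force: [-0.4, -0.5, 0.5]
opening: -0.0
```

```bash
python3 - <<'E'
from h import *
rel()
im=cv2.cvtColor(get_image("scene"),cv2.COLOR_RGB2BGR);t=cv2.cvtColor(get_image("top"),cv2.COLOR_RGB2BGR)
cv2.imwrite("pics/s1.png",np.hstack([cv2.resize(im[60:200,200:330],None,fx=3,fy=3,interpolation=2),cv2.resize(t[190:330,190:320],None,fx=3,fy=3,interpolation=2)]))
E
```

```text
t 3.8 rel crown mm: x -8.3 y -15.2 z 22.3 turn [-0.65  0.02 -0.93] F(hx,hy,z) [-0.52 -0.42  0.47] open -0.0
```

View pics/s1.png

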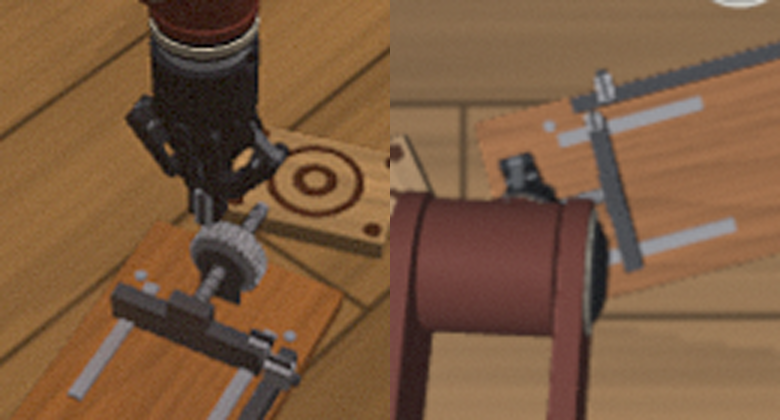

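The scene crop shows the shut fingertips just above the wheel at about (205,215), offset towards the jaw, with both blades clear. I'll centre and descend gently.

{"api": "arm_command", "payload": {
  "plan": [
    [[0, -0.003, -0.008, -0.6, 0, -0.9, 0], [0, 0, -0.007, 0, 0, 0, 0], [0, 0, 0, 0, 0, 0, 0], [0, 0, 0, 0, 0, 0, 0], [0.008, 0, 0, 0, 0, 0, 0], [0.006, 0, 0, 0, 0, 0, 0], [0, 0, 0, 0, 0, 0, 0], [0, 0, 0, 0, 0, 0, 0]]
  ]
}}

```text
t: 4.57
tool_pos: [0.4685, 0.0752, 0.1041]
tool_rot: [1.003, 1.32, -0.991]
contact_force: [-0.2, -0.3, -0.5]
opening: 0.0
```

```bash
python3 -c "from h import *;rel()"
```

```text
t 4.5667 rel crown mm: x -8.8 y 7.3 z 14.1 turn [ 0.69  0.19 -0.68] F(hx,hy,z) [-0.26 -0.19 -0.5 ] open 0.0
```

{"api": "arm_command", "payload": {
  "plan": [
    [[0.003, -0.002, 0.003, 0.3, 0, -0.4, 0], [0.003, 0, 0.002, 0.3, 0, -0.3, 0], [0, 0, 0, 0, 0, 0, 0], [0, 0, 0, 0, 0, 0, 0]]
  ]
}}

```text
t: 4.9
tool_pos: [0.4677, 0.0688, 0.0967]
tool_rot: [1.004, 1.324, -1.012]
contact_force: [-0.1, -0.4, 0.0]
opening: 0.0001
```

```bash
python3 -c "from h import *;rel()"
```

```text
t 4.9 rel crown mm: x -11.4 y 1.4 z 6.7 turn [-0.03  0.18  0.18] F(hx,hy,z) [-0.2  -0.34  0.03] open 0.0001
```

{"api": "arm_command", "payload": {
  "plan": [
    [[0.002, 0, 0.0005, 0, 0, 0, 0], [0.002, 0, 0, 0, 0, 0, 0], [0.002, 0, 0, 0, 0, 0, 0], [0.001, 0, 0, 0, 0, 0, 0]]
  ]
}}

```text
t: 5.23
tool_pos: [0.4682, 0.0678, 0.0893]
tool_rot: [1.005, 1.324, -1.012]
contact_force: [-0.2, -0.0, 0.3]
opening: -0.0002
```

```bash
python3 -c "from h import *;rel()"
```

```text
t 5.2333 rel crown mm: x -11.1 y 0.3 z -0.7 turn [-0.08  0.19  0.15] F(hx,hy,z) [-0.23  0.06  0.31] open -0.0002
```

{"api": "arm_command", "payload": {
  "plan": [
    [[0.0015, 0, 0, 0, 0, 0, 0], [0.001, 0, 0, 0, 0, 0, 0]]
  ]
}}

```text
t: 5.4
tool_pos: [0.4683, 0.0677, 0.0874]
tool_rot: [1.005, 1.324, -1.012]
contact_force: [-3.3, -0.4, 8.5]
opening: 0.0001
```

```bash
python3 -c "from h import *;rel()"
```

```text
t 5.4 rel crown mm: x -11.1 y 0.2 z -2.6 turn [-0.08  0.19  0.17] F(hx,hy,z) [-3.3   0.52  8.52] open 0.0001
```

{"api": "arm_command", "payload": {
  "plan": [
    [[0.0004, 0.003, 0, 0, 0, 0, 0], [0.0005, 0.003, 0, 0, 0, 0, 0], [0.0006, 0.003, 0, 0, 0, 0, 0], [0.0006, 0.003, 0, 0, 0, 0, 0]]
  ]
}}

```text
t: 5.73
tool_pos: [0.4805, 0.0709, 0.09]
tool_rot: [1.003, 1.325, -1.013]
contact_force: [-1.5, 0.3, 3.4]
opening: -0.0001
```

```bash
python3 -c "from h import *;rel()"
```

```text
t 5.7333 rel crown mm: x 1.5 y 0.0 z -0.0 turn [-0.05  0.22  0.28] F(hx,hy,z) [-1.38  0.65  3.38] open -0.0001
```

{"api": "arm_command", "payload": {
  "plan": [
    [[0.0007, 0.003, 0, 0, 0, 0, 0], [0.0008, 0.003, 0, 0, 0, 0, 0], [0.0009, 0.003, 0, 0, 0, 0, 0], [0.001, 0.003, 0, 0, 0, 0, 0]]
  ]
}}

```text
t: 6.07
tool_pos: [0.4942, 0.0745, 0.0881]
tool_rot: [1.004, 1.322, -1.011]
contact_force: [-1.1, 0.9, 2.8]
opening: 0.0004
```

```bash
cat >> h.py <<'E'
def blades(name=None):
    ps=[rect(c,cv2.cvtColor(get_image(c),cv2.COLOR_RGB2BGR),(0.572,0.015),0.07,.035,.05,.0002)[25:-25] for c in("top","scene")]
    if name: cv2.imwrite(f"pics/{name}.png",np.vstack(ps))
    # shift since the start from template matching of the light pointer foot and clip
    for c,p,boxes in(("top",ps[0],dict(ptr=(150,165,250,255),clip=(230,10,330,150))),("scene",ps[1],dict(ptr=(185,140,285,245),clip=(270,10,360,140)))):
        r0=rect(c,cv2.imread(f"pics/{c}0.png"),(0.572,0.015),0.07,.035,.05,.0002)[25:-25];out={}
        for n,(a,b,e,f) in boxes.items():
            t=r0[b:f,a:e];m=cv2.matchTemplate(p[b-6:f+6],t,cv2.TM_CCOEFF_NORMED);_,v,_,l=cv2.minMaxLoc(m)
            k=l[0];y=m[l[1]]
            if 0<k<len(y)-1: k=k+.5*(y[k-1]-y[k+1])/(y[k-1]-2*y[k]+y[k+1])
            out[n]=(round((k-a)*.2,2),round(float(v),2))
        print(c,"moved mm",out)
E
python3 -c "from h import *;rel();blades()"
```

```text
t 6.0667 rel crown mm: x 15.7 y -0.2 z -1.9 turn [-0.03  0.26  0.12] F(hx,hy,z) [-0.83  1.12  2.77] open 0.0004
top moved mm {'ptr': (np.float32(3.97), 0.83), 'clip': (np.float32(-0.0), 1.0)}
scene moved mm {'ptr': (np.float32(4.42), 0.96), 'clip': (np.float32(0.0), 0.99)}
```

{"api": "arm_command", "payload": {
  "plan": [
    [[-0.004, 0, 0, 0, 0, 0, 0], [-0.004, 0, 0, 0, 0, 0, 0], [0, -0.005, 0, 0, 0, 0, 0], [0, -0.008, 0, 0, 0, 0, 0], [0, -0.006, 0, 0, 0, 0, 0], [0, -0.004, 0, 0, 0, 0, 0], [0, 0, 0, 0, 0, 0, 0], [0, 0, 0, 0, 0, 0, 0]]
  ]
}}

```text
t: 6.83
tool_pos: [0.467, 0.0676, 0.0933]
tool_rot: [1.002, 1.326, -1.014]
contact_force: [-0.2, -0.2, -0.3]
opening: -0.0
```

```bash
python3 -c "from h import *;rel();blades()"
```

```text
t 6.8333 rel crown mm: x -12.3 y 0.5 z 3.3 turn [-0.04  0.19  0.36] F(hx,hy,z) [-0.27 -0.11 -0.35] open -0.0
top moved mm {'ptr': (np.float32(4.0), 0.82), 'clip': (np.float32(-0.0), 1.0)}
scene moved mm {'ptr': (np.float32(4.44), 0.96), 'clip': (np.float32(-0.0), 0.99)}
```

{"api": "arm_command", "payload": {
  "plan": [
    [[0.002, 0, 0, 0, 0, 0, 0], [0.0015, 0, 0, 0, 0, 0, 0], [0.0012, 0, 0, 0, 0, 0, 0], [0.0008, 0, 0, 0, 0, 0, 0], [0.0006, 0.003, 0, 0, 0, 0, 0], [0.0006, 0.003, 0, 0, 0, 0, 0], [0.0006, 0.003, 0, 0, 0, 0, 0], [0.0006, 0.003, 0, 0, 0, 0, 0], [0.0007, 0.003, 0, 0, 0, 0, 0], [0.0008, 0.003, 0, 0, 0, 0, 0], [0.0009, 0.003, 0, 0, 0, 0, 0], [0.001, 0.003, 0, 0, 0, 0, 0], [-0.004, 0, 0, 0, 0, 0, 0], [-0.004, 0, 0, 0, 0, 0, 0], [0, -0.005, 0, 0, 0, 0, 0], [0, -0.008, 0, 0, 0, 0, 0], [0, -0.006, 0, 0, 0, 0, 0], [0, -0.004, 0, 0, 0, 0, 0], [0, 0, 0, 0, 0, 0, 0], [0, 0, 0, 0, 0, 0, 0]]
  ]
}}

```text
t: 8.6
tool_pos: [0.4686, 0.0679, 0.094]
tool_rot: [1.001, 1.328, -1.015]
contact_force: [-0.1, -0.8, -0.1]
opening: 0.0
```

```bash
python3 -c "from h import *;rel();blades('r2')"
```

```text
t 8.6 rel crown mm: x -10.7 y 0.3 z 4.0 turn [-0.    0.19  0.48] F(hx,hy,z) [-0.35 -0.71 -0.08] open 0.0
top moved mm {'ptr': (np.float32(7.8), 0.97), 'clip': (np.float32(-0.01), 1.0)}
scene moved mm {'ptr': (np.float32(8.11), 0.96), 'clip': (np.float32(0.03), 0.98)}
```

{"api": "arm_command", "payload": {
  "plan": [
    [[0.002, 0, 0, 0, 0, 0, 0], [0.002, 0, 0, 0, 0, 0, 0], [0.0012, 0, 0, 0, 0, 0, 0], [0.0008, 0, 0, 0, 0, 0, 0], [0.0006, 0.003, 0, 0, 0, 0, 0], [0.0006, 0.003, 0, 0, 0, 0, 0], [0.0006, 0.003, 0, 0, 0, 0, 0], [0.0006, 0.003, 0, 0, 0, 0, 0], [0.0007, 0.003, 0, 0, 0, 0, 0], [0.0008, 0.003, 0, 0, 0, 0, 0], [0.0009, 0.003, 0, 0, 0, 0, 0], [0.001, 0.003, 0, 0, 0, 0, 0], [-0.004, 0, 0, 0, 0, 0, 0], [-0.004, 0, 0, 0, 0, 0, 0], [0, -0.005, 0, 0, 0, 0, 0], [0, -0.008, 0, 0, 0, 0, 0], [0, -0.006, 0, 0, 0, 0, 0], [0, -0.004, 0, 0, 0, 0, 0], [0, 0, 0, 0, 0, 0, 0], [0, 0, 0, 0, 0, 0, 0]]
  ]
}}

```text
t: 10.37
tool_pos: [0.4707, 0.0683, 0.0929]
tool_rot: [1.0, 1.328, -1.015]
contact_force: [-0.6, 0.1, -0.4]
opening: 0.0
```

```bash
python3 -c "from h import *;rel();blades('r3')"
```

```text
t 10.3667 rel crown mm: x -8.5 y 0.1 z 2.9 turn [0.03 0.18 0.48] F(hx,hy,z) [-0.57  0.31 -0.44] open 0.0
top moved mm {'ptr': (np.float32(12.19), 0.88), 'clip': (np.float32(-0.01), 1.0)}
scene moved mm {'ptr': (np.float32(12.47), 0.97), 'clip': (np.float32(-0.0), 0.97)}
```

View pics/r3.png

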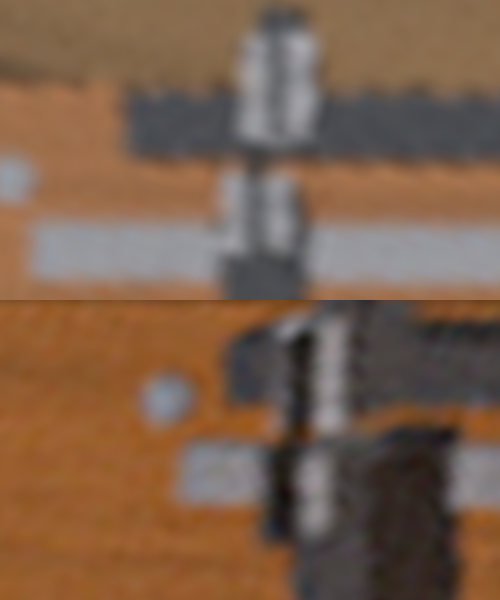

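The rectified view shows the pointer blade at about column 257 against 279 for the clip (top), and about 280 against 297 (scene), so 3.3–4.4 mm remain. I'll take a shorter stroke and then check finely.

{"api": "arm_command", "payload": {
  "plan": [
    [[0.002, 0, 0, 0, 0, 0, 0], [0.0015, 0, 0, 0, 0, 0, 0], [0.0012, 0, 0, 0, 0, 0, 0], [0.0006, 0.003, 0, 0, 0, 0, 0], [0.0006, 0.003, 0, 0, 0, 0, 0], [0.0006, 0.003, 0, 0, 0, 0, 0], [0.0006, 0.003, 0, 0, 0, 0, 0], [0.0007, 0.003, 0, 0, 0, 0, 0], [-0.004, 0, 0, 0, 0, 0, 0], [-0.004, 0, 0, 0, 0, 0, 0], [0, -0.004, 0, 0, 0, 0, 0], [0, -0.006, 0, 0, 0, 0, 0], [0, -0.003, 0, 0, 0, 0, 0], [0, 0, 0, 0, 0, 0, 0], [0, 0, 0, 0, 0, 0, 0]]
  ]
}}

```text
t: 11.72
tool_pos: [0.4739, 0.069, 0.0962]
tool_rot: [1.0, 1.328, -1.015]
contact_force: [0.1, -1.2, -0.3]
opening: 0.0003
```

```bash
cat > prof.py <<'E'
from h import *
rel();blades()
ps=[]
for c in("top","scene"):
    # average several frames against noise, rectify at the blade tops
    im=np.mean([get_image(c).astype(np.float32) for _ in range(4)],0)[:,:,::-1].astype(np.uint8)
    ps.append(cv2.resize(rect(c,im,(0.572,0.013),0.07,.03,.02,.0001),(600,900))[:,:])
cv2.imwrite("pics/prof.png",cv2.resize(np.hstack(ps),(800,600)))
for n in("jaw_pointer","gauge_line"):
    for c in("top","scene"): 
        d=mark_of(c,n)
        if d: p=w(c,d[0]["at"]); print(n,c,(p@EX).round(4),(p@EY).round(4),p[2].round(4))
E
python3 prof.py
```

```text
t 11.7167 rel crown mm: x -5.3 y -0.1 z 6.2 turn [0.07 0.19 0.51] F(hx,hy,z) [-0.23 -1.14 -0.33] open 0.0003
top moved mm {'ptr': (np.float32(14.51), 0.85), 'clip': (np.float32(-0.0), 1.0)}
scene moved mm {'ptr': (np.float32(14.79), 0.96), 'clip': (np.float32(0.03), 0.96)}
jaw_pointer top 0.5542 -0.1409 0.0719
jaw_pointer scene 0.5587 -0.1469 0.0714
gauge_line top 0.48 -0.1396 0.0179
gauge_line scene 0.5524 -0.1466 0.0708
```

View pics/prof.png

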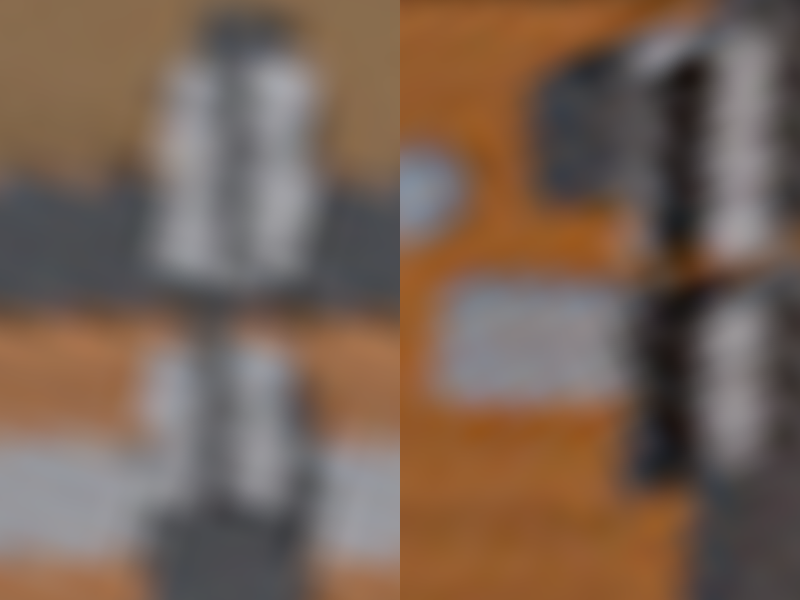

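The fine view (0.1 mm/px) shows the top blade dips at about columns 238 (clip) and 213 (pointer). In the scene view the blade top edges are at about 657 and 635, which leaves 2.2–2.5 mm. I'll measure that numerically and check the yaw from the rail edge.

```bash
cat > gap.py <<'E'
from h import *
from scipy.ndimage import gaussian_filter1d as g1
def prof(cam,im):
    p=cv2.cvtColor(rect(cam,im.astype(np.uint8),(0.572,0.013),0.07,.03,.02,.0001),cv2.COLOR_RGB2GRAY).astype(float)
    return p   # 600 rows x 400 cols, 0.1 mm
def dip(v,a,b):
    k=np.arange(a,b);d=np.percentile(v[a:b],80)-v[a:b];d=np.clip(d-.3*d.max(),0,None);return (k*d).sum()/d.sum()
rel()
im={c:np.mean([get_image(c).astype(np.float32) for _ in range(6)],0) for c in("top","scene")}
p=prof("top",im["top"])
def band(a,b,c0,c1):
    r=np.arange(a,b,10);return np.array([[x,dip(g1(p[x-5:x+5].mean(0),4),c0,c1)] for x in r])
A=band(90,260,185,295);B=band(360,490,160,270)
print("top clip dip",A[:,1].mean().round(1),"slope",np.polyfit(A[:,0],A[:,1],1)[0].round(3),"ptr",B[:,1].mean().round(1),"slope",np.polyfit(B[:,0],B[:,1],1)[0].round(3),"gap mm",(A[:,1].mean()-B[:,1].mean())*.1)
s=prof("scene",im["scene"])
for n,(a,b) in dict(clip=(90,230),ptr=(320,460)).items():
    v=g1(s[a:b].mean(0),3);print("scene",n,v[200:400:6].astype(int))
# yaw from the rail's near edge (z=.042), beyond the blades towards the fence, and the fence edge
for c in("top","scene"):
    q=cv2.cvtColor(rect(c,im[c].astype(np.uint8),np.array([.521,-.075])+.081*EX[:2]-.06*EY[:2],.042,.02,.09,.0002),cv2.COLOR_RGB2GRAY).astype(float)
    e=[];ks=range(20,880,10)
    for k in ks:
        d=np.diff(g1(q[:,k-5:k+5].mean(1),3));e.append(100+np.argmax(d[100:180]))
    e=np.array(e);f=np.polyfit(ks,e,1)
    for _ in range(3):
        ok=abs(np.polyval(f,ks)-e)<4;f=np.polyfit(np.array(ks)[ok],e[ok],1)
    print(c,"rail edge slope deg",np.degrees(np.arctan(f[0])).round(2),ok.sum(),"of",len(e))
E
python3 gap.py
```

```text
t 12.4167 rel crown mm: x -4.7 y -0.2 z 6.5 turn [0.08 0.19 0.49] F(hx,hy,z) [-0.43  0.13  1.01] open -0.0
top clip dip 234.2 slope 0.018 ptr 215.2 slope 0.008 gap mm 1.9073664090355464
scene clip [ 72  75  78  81  84  86  86  84  79  72  62  52  43  37  37  43  54  69
  86 103 118 130 139 143 143 138 129 118 105  91  79  69  63  60]
scene ptr [118 113 107  99  90  79  68  58  48  40  33  30  29  33  41  53  68  84
 100 114 125 132 135 134 130 122 111  99  87  76  68  62  60  60]
top rail edge slope deg 0.7 83 of 86
scene rail edge slope deg -0.08 33 of 86
```

{"api": "arm_command", "payload": {
  "plan": [
    [[0.002, 0, 0, 0, 0, 0, 0], [0.002, 0, 0, 0, 0, 0, 0], [0.0015, 0, 0, 0, 0, 0, 0], [0.001, 0, 0, 0, 0, 0, 0], [0.0008, 0, 0, 0, 0, 0, 0], [0.0006, 0.003, 0, 0, 0, 0, 0], [0.0006, 0.003, 0, 0, 0, 0, 0], [0.0006, 0.003, 0, 0, 0, 0, 0], [-0.004, 0, 0, 0, 0, 0, 0], [-0.004, 0, 0, 0, 0, 0, 0], [0, -0.003, 0, 0, 0, 0, 0], [0, -0.003, 0, 0, 0, 0, 0], [0, 0, 0, 0, 0, 0, 0], [0, 0, 0, 0, 0, 0, 0]]
  ]
}}

```text
t: 14.18
tool_pos: [0.4781, 0.07, 0.0972]
tool_rot: [1.0, 1.328, -1.014]
contact_force: [-0.1, 0.2, 0.1]
opening: -0.0001
```

```bash
sed -i 's/radians(15.5)/radians(14.9)/' h.py; python3 gap.py; python3 - <<'E'
from h import *
blades()
ps=[]
for c in("top","scene"):
    im=np.mean([get_image(c).astype(np.float32) for _ in range(4)],0)[:,:,::-1].astype(np.uint8)
    ps.append(rect(c,im,(0.572,0.013),0.07,.03,.02,.0001))
cv2.imwrite("pics/prof5.png",np.hstack(ps))
E
```

```text
t 14.1833 rel crown mm: x -1.0 y -0.3 z 7.2 turn [0.69 0.2  0.44] F(hx,hy,z) [-0.05  0.24  0.11] open -0.0001
top clip dip 233.0 slope 0.028 ptr 230.3 slope 0.02 gap mm 0.2663733879643559
scene clip [ 72  75  78  82  85  87  86  83  78  69  59  49  40  36  38  45  58  73
  90 107 121 132 140 143 142 136 127 115 102  89  77  68  63  61]
scene ptr [123 123 121 117 112 106  97  87  76  65  54  45  37  31  29  32  38  49
  63  78  93 108 119 128 133 134 132 126 117 107  95  84  74  67]
top rail edge slope deg 0.13 84 of 86
scene rail edge slope deg -0.16 49 of 86
top moved mm {'ptr': (np.float32(15.98), 0.94), 'clip': (np.float32(0.0), 1.0)}
scene moved mm {'ptr': (np.float32(16.2), 0.98), 'clip': (np.float32(0.01), 0.95)}
```

View pics/prof5.png

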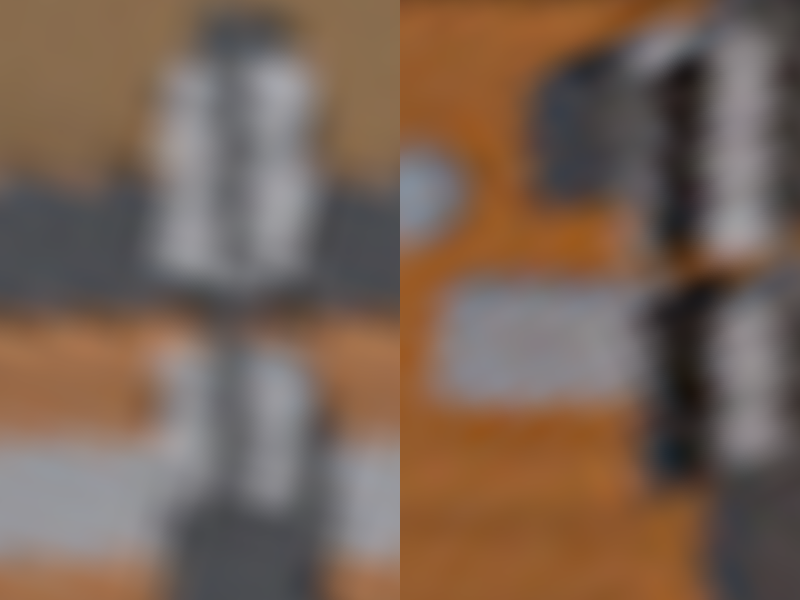

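The picture shows the blades almost in line: the top dips are at columns 233 and 230. Rows in the fine picture are affected by pixel staircase, so I'll fit the raw pixels of both feet (foot 14 mm, blade 3 mm) with a step profile.

```bash
cat > fit.py <<'E'
from h import *
from scipy.optimize import least_squares
from scipy.special import ndtr
import sys
def samples(cam,im,a0,a1,z=.07):
    C=calibration(cam);T=np.array(C["cam_to_world"])
    v,u=np.mgrid[:420,:560];pts=cv2.undistortPoints(np.c_[u.ravel(),v.ravel()].astype(float)[:,None],np.array([[C["fx"],0,C["cx"]],[0,C["fy"],C["cy"]],[0,0,1.]]),np.array([C["k1"],0,0,0,0.]))[:,0]
    r=np.c_[pts,np.ones(len(pts))]@T[:3,:3].T;P=T[:3,3]+r*((z-T[2,3])/r[:,2])[:,None]
    d=P-np.array([.572,.013,z]);a=d@EX*1e3;b=-d@EY*1e3;I=im.mean(2).ravel()
    m=(a>a0)&(a<a1)&(abs(b)<25);return a[m],b[m],I[m]
def fit(a,b,I,c0,tilt=None):
    am=a.mean()
    def model(p):
        c,hb,fc,s,L,D,B1,B2,t=p;t=t if tilt is None else tilt
        x=b-t*(a-am);S=lambda e:ndtr((x-e)/s)
        return B1+(L-B1)*S(fc-7)+(D-L)*S(c-hb)+(L-D)*S(c+hb)+(B2-L)*S(fc+7)
    k=abs(b-c0)<11;g=lambda p:np.where(k,model(p)-I,0)
    r=least_squares(g,[c0,1.9,c0,1.0,150,70,80,80,0],loss="soft_l1",f_scale=8)
    return r.x
if __name__=="__main__":
    rel()
    im={"now":np.mean([get_image("top").astype(np.float32) for _ in range(4)],0),"start":cv2.imread("pics/top0.png")[:,:,::-1].astype(np.float32)}
    for n in im:
        for tilt in(None,0.):
            A=fit(*samples("top",im[n],5,20),3.4,tilt);B=fit(*samples("top",im[n],-17,-7),3.0 if n=="now" else -12.8,tilt)
            print(n,"clip",A[[0,1,2,3,8]].round(2),"ptr",B[[0,1,2,3,8]].round(2),"gap blade %.2f left edge %.2f foot %.2f"%(A[0]-B[0],A[0]-A[1]-B[0]+B[1],A[2]-B[2]))
E
python3 fit.py
```

```text
t 15.2833 rel crown mm: x -0.6 y -0.4 z 7.5 turn [0.7  0.21 0.43] F(hx,hy,z) [-0.4  -0.06 -0.39] open 0.0
now clip [3.33 1.18 3.38 2.13 0.  ] ptr [3.17 2.02 2.95 1.34 0.08] gap blade 0.16 left edge 1.00 foot 0.43
now clip [3.33 1.16 3.38 2.14 0.  ] ptr [3.15 2.04 2.97 1.3  0.  ] gap blade 0.18 left edge 1.06 foot 0.41
start clip [ 3.33  1.71  3.38  1.92 -0.  ] ptr [-12.83   1.73 -12.54   1.31   0.1 ] gap blade 16.16 left edge 16.18 foot 15.92
start clip [3.33 1.72 3.38 1.92 0.  ] ptr [-12.84   2.01 -12.56   1.24   0.  ] gap blade 16.17 left edge 16.46 foot 15.95
```

Blade centres now differ by about 0.2 mm, foot centres by about 0.4 mm, and parallax adds about 0.1 mm, all on the "not yet" side. I'll roll a last 2 mm and retreat clear.

{"api": "arm_command", "payload": {
  "plan": [
    [[0.002, 0, 0, 0, 0, 0, 0], [0.002, 0, 0, 0, 0, 0, 0], [0.0015, 0, 0, 0, 0, 0, 0], [0.001, 0, 0, 0, 0, 0, 0], [0.0008, 0, 0, 0, 0, 0, 0], [0.0007, 0, 0, 0, 0, 0, 0], [0.0006, 0.0022, 0, 0, 0, 0, 0], [-0.004, 0, 0, 0, 0, 0, 0], [-0.006, 0, 0, 0, 0, 0, 0], [-0.01, 0, 0, 0, 0, 0, 0], [-0.01, 0, 0, 0, 0, 0, 0], [0, 0, 0, 0, 0, 0, 0], [0, 0, 0, 0, 0, 0, 0]]
  ]
}}

```text
t: 16.57
tool_pos: [0.4819, 0.0708, 0.1235]
tool_rot: [1.001, 1.326, -1.012]
contact_force: [-0.4, -0.6, -0.4]
opening: 0.0004
```

```bash
python3 fit.py; python3 -c "from h import *;blades()"
```

```text
t 16.5667 rel crown mm: x 2.8 y -0.4 z 33.5 turn [0.7  0.23 0.32] F(hx,hy,z) [-0.52 -0.48 -0.35] open 0.0004
now clip [ 3.3   1.47  3.36  2.05 -0.  ] ptr [3.48 2.36 3.08 1.4  0.11] gap blade -0.18 left edge 0.71 foot 0.28
now clip [3.3  1.48 3.36 2.04 0.  ] ptr [3.46 2.07 3.01 1.37 0.  ] gap blade -0.16 left edge 0.43 foot 0.35
start clip [ 3.33  1.71  3.38  1.92 -0.  ] ptr [-12.83   1.73 -12.54   1.31   0.1 ] gap blade 16.16 left edge 16.18 foot 15.92
start clip [3.33 1.72 3.38 1.92 0.  ] ptr [-12.84   2.01 -12.56   1.24   0.  ] gap blade 16.17 left edge 16.46 foot 15.95
top moved mm {'ptr': (np.float32(16.33), 0.87), 'clip': (np.float32(-0.03), 1.0)}
scene moved mm {'ptr': (np.float32(16.62), 0.98), 'clip': (np.float32(0.01), 0.96)}
```

The estimates now straddle zero (blade −0.2 mm, foot +0.3 mm). I'll raise the hand well clear, take a last look and hand in.

{"api": "arm_command", "payload": {
  "plan": [
    [[-0.03, 0, 0, 0, 0, 0, 0], [-0.03, 0, 0, 0, 0, 0, 0], [0, 0, 0, 0, 0, 0, 0], [0, 0, 0, 0, 0, 0, 0], [0, 0, 0, 0, 0, 0, 0], [0, 0, 0, 0, 0, 0, 0]]
  ]
}}

```text
t: 17.37
tool_pos: [0.4787, 0.0711, 0.1793]
tool_rot: [0.996, 1.336, -1.019]
contact_force: [0.4, 0.7, 0.2]
opening: 0.0002
```

```bash
python3 - <<'E'
from h import *
rel();blades()
f=lambda a,k:cv2.resize(a,None,fx=k,fy=k,interpolation=cv2.INTER_CUBIC)
s=cv2.cvtColor(get_image("scene"),cv2.COLOR_RGB2BGR);t=cv2.cvtColor(get_image("top"),cv2.COLOR_RGB2BGR)
cv2.imwrite("pics/end.png",np.hstack([f(s[120:220,230:330],4),f(t[190:290,220:320],4)]))
E
```

```text
t 17.3667 rel crown mm: x -0.1 y 0.6 z 89.3 turn [0.69 0.05 0.96] F(hx,hy,z) [0.61 0.56 0.19] open 0.0002
top moved mm {'ptr': (np.float32(16.34), 0.88), 'clip': (np.float32(-0.02), 1.0)}
scene moved mm {'ptr': (np.float32(16.6), 0.98), 'clip': (np.float32(-0.01), 0.96)}
```

View pics/end.png

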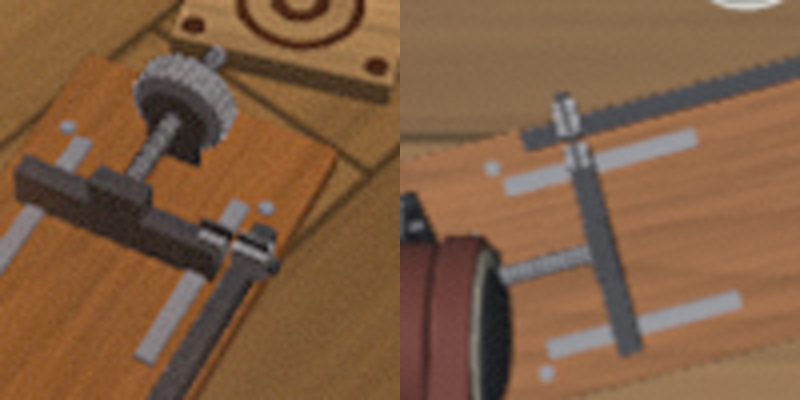

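Both crops show the pointer and clip blades forming one line, at about (215,230)–(255,245) in the scene crop and (565,115)–(580,155) in the top crop. The hand is about 9 cm above the wheel and the block has not moved.

```bash
python3 -c "from h import *;print(finish_job())"
```

```text
the job is handed in; nothing more can be done
None
```

I closed the jaw about 16.4 mm, and its pointer blade now lines up with the gauge blade to within about half a millimetre. I used only the shut fingertips on the wheel's crown: six strokes of roughly 2 to 27 mm each, lifting between them. The job was handed in at about 17.5 s.

**Alignment:** the last checks differ slightly in sign. In the top view the blade centres came out 0.2 mm past the mark, while the feet under the blades came out 0.3 mm short of it. The scene camera was less certain, because the feet seem to stand at different heights and the background behind the blades differs. Its view still showed the two blades as one line.

**Forces and clearance:** the highest force I read was about 9 N, but I only read forces between moves, not during each stroke. The hand ended about 9 cm above the wheel, touching nothing, and the jaw did not shift when I lifted it. The arm never went near the bowl or brush. The block looked unmoved in the last view, but I did not re-measure any of the three.

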